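# Flip open the drill-bit case

### The job

The tape measure has been left standing in front of the finger tab of the wide drill-bit case. First push it sideways along the bench with a fingertip, without lifting it or knocking it over, until no part of it is in front of the tab any more. Then use a fingertip to flip the wide lid up and over past upright by its tab, so that it lies back fully open by itself; leave the narrow case shut and the tin and the spanner where they are.

Things in the scene. Friction and masses are not known exactly. Their poses are not given: they have to be found in the camera images.
- wide_case: grey steel case with a hinged lid, the wider of two alike, screwed to the bench. Body 100 mm deep (its x) by 170 mm wide (its y), rim 60 mm high, walls 4 mm; closed lid's top at 66 mm. Small screw ears 15 mm wide and 3 mm high stand out at both ends. Origin: centre of the underside on the bench; x points to the rear (hinge side), -x is the front with the finger tab; z up. Its yaw and place vary
- wide_case_hinge (a point): middle of the wide case's hinge line, fixed to the case: on its rear rim, 50 mm behind its centre and 60 mm up; the hinge line runs along the case's y
- wide_case_tab (a point): middle of the front edge of the wide lid's finger tab; moves with the lid. The tab is 50 mm wide, its edge a round bar of 3 mm radius; it flares up and out by about 30 degrees from the lid's front edge. Shut, this point is 70 mm in front of the case's centre (20 mm in front of its front wall) and 75 mm above the bench; it lies 120 mm in front of the hinge line and 15 mm above it. The space under the tab is free
- wide_case_lid (a joint): angle of the wide case's lid: 0 shut, 1.57 upright, stop at 1.95 (leaning back, 112 degrees). The lid weighs 150 g and is loose on its hinge: let go below about 1.5 it falls shut, beyond about 1.6 it falls back to the stop
- narrow_case: the narrower case of the same make and depth, 90 mm wide (its y), otherwise the same (100 mm deep, rim 60 mm high, same finger tab); must stay shut. Origin: centre of the underside, -x is its front
- narrow_case_lid (a joint): angle of the narrow case's lid, 0 shut; must stay shut
- tape_measure: yellow and black tape measure, loose, standing upright on the bench in front of the wide case's tab: 36 mm thick (its x), 76 mm long (its y), 70 mm high. Origin: centre of the underside; long side roughly along the case's front, a gap of about 10 to 40 mm from the tab. Slides on the bench when pushed at an end
- tin_nails: round tin, 75 mm across, 58 mm high, loose, standing between and behind the cases; leave it. Origin: centre of the underside
- spanner_13: small steel spanner, 174 x 29 x 9 mm, loose, lying between the cases and pointing away from the robot; leave it. Origin: centre of the underside

How it is judged:
On the way, in this order (a step that is already met when the one before it is completed fails the run):
1. the tape measure is pushed sideways out from in front of the tab while the wide lid is still shut ((y of tape_measure in the frame of wide_case above 0.062 m or y of tape_measure in the frame of wide_case below -0.062 m) and value of joint wide_case_lid below 0.15 rad), for 0.2 s.
2. the wide lid has gone past upright (value of joint wide_case_lid above 1.65 rad), for 0.1 s.
At the end, for the whole second after the job is handed in: The wide lid rests open by itself at 1.85 rad or more; the tape measure stands upright on the bench, at rest, its centre at least 62 mm to either side of the tab's middle (measured along the case's width); the narrow lid is shut (value of joint wide_case_lid above 1.85 rad and velocity of joint wide_case_lid between -0.1 and 0.1 rad/s and (y of tape_measure in the frame of wide_case above 0.062 m or y of tape_measure in the frame of wide_case below -0.062 m) and height (world z) of tape_measure between -0.01 and 0.01 m and angle between tape_measure's own z axis and vertical below 0.15 rad and linear speed of tape_measure below 0.02 m/s and value of joint narrow_case_lid below 0.05 rad); the robot touches nothing.
It fails at once if the tape measure is lifted off the bench (height (world z) of tape_measure above 0.02 m).
It fails at once if the tape measure is knocked over (angle between tape_measure's own z axis and vertical above 0.6 rad).
It fails at once if the narrow case is opened (value of joint narrow_case_lid above 0.2 rad).
It fails at once if the tin is moved (distance of tin_nails from where it was at the start of the episode above 0.03 m).
It fails at once if the spanner is moved (distance of spanner_13 from where it was at the start of the episode above 0.03 m).
It also fails if it takes over 51 s, if anything falls off the work surface, if the arm or the gripper's body presses on something with over 40 N, if the wrist force passes 120 N, or if a joint passes its speed limit or range.

### The arm

A 6-joint arm with a two-finger parallel gripper is mounted at the origin on a cart in front of the work surface, level with it; the furniture and walls round the work are solid. World frame = base frame: x ahead of the robot, y to its left, z up, the work surface at z = 0. Lengths are in m, angles in rad, forces in N, time in s.
With the tool pointing down it reaches from about 0.325 to 0.9 m from the base axis. Payload 3.5 kg.
Tool frame: the origin (TCP) lies on the front face of the gripper's body, between the roots of the fingers; the fingertips stand 73 mm ahead of it and the grasp point (between the pads) lies 54 mm ahead of it; z points along the fingers, y is the line along which they close (so a half turn about z gives the same grasp; the last joint's range is limited). The gripper opens to 85 mm and grips with 20 to 120 N. Pads are 22 mm wide; open, the fingers measure 114 mm over their backs; the gripper's body (76 mm by 85 mm) begins 54 mm behind the grasp point. The pads swing forward as they close: fully open they stand 13 mm farther back than shut.
Start: joints at [1.184, 0.276, -0.026, 1.268, 0, 1.467], TCP at [0.175, 0.6, 0.304] pointing down, gripper open.
Joint ranges: [-3.12, 3.12], [-0.85, 1.88], [-1.08, 1.24], [-1.95, 2.15], [-1.57, 1.53], [-3.14, 3.14]. Speed limits (rad/s): [2.57, 2.57, 3.14, 3.14, 3.14, 3.14].

### API

Orientations are given as a unit quaternion [x, y, z, w].
In Python, from workcell import readout, read_camera, job gives the robot as it stands. The module is installed in compiled form; this text tells all that it offers.
- The arm moves only by the tool move_arm, never from a script. Its argument "increments" is a list of rows, each a list of 6 numbers: the shift along the tool's x, y, z in units of 0.025 m (1.0 is 0.025 m), then the turn, a rotation vector about the tool's x, y, z in units of 0.12 rad (1.0 is 0.12 rad). In form: [[dx, dy, dz, wx, wy, wz], ...]. A call has 1 to 12 rows; each row shifts and turns the commanded pose from where the row before left it, along the tool's axes as they then stand; what a row does not reach is not made up. A row lasts 1/12 s, in which the tool goes at most 41.7 mm and 7.16 degrees, less where a joint would pass 70% of its speed; a pose out of reach is approached as far as the arm can. A call with a number of a shift or a turn outside -1 to 1 is refused whole. A call with a gripper value outside its range is refused whole. "hand" is the closure, from -1 (fully open) to 1 (shut), set as the call begins (left out, the last holds). The fingers move at their own pace and stop on an object; "force" is the grip in N (left out, the last holds). Time passes only in rows, so rows that do not move let the fingers close. It gives the time, the measured TCP pose, the force, the opening and the grip force at its end, in the units of the state.
- readout.get_obs(): the state, without advancing time (a new reading comes with each control period).
- read_camera(name): name is "scene" or "top" or "wrist"; returns a dict with "img" (420x560x3 uint8, red, green, blue), "depth" (420x560 float32, m along the optical axis (not along the pixel's ray), 0 where there is no reading), "mtx" (3x3 intrinsics, pixels), "k1" (the pictures are not rectified: a ray, as slopes to the right and down, at radius r is drawn at 1 + k1 r^2 times it, then the intrinsics apply), "extrinsics" (4x4, takes a point from camera to world coordinates). Camera axes: x right, y down, z forward; pixel columns grow to the right and rows downward; lengths in m; the calibration is good to about 2 mm. A picture is of the moment at which its call begins.
- job.close_job(): hands the job in; it is judged then, once.
The state is a dict: "time_s": time; "q": joint angles; "joint_vel": joint speeds; "tau": joint torques, N m; "eef_pos": TCP position; "tool_rot": TCP orientation; "force": force on the tool from outside, world axes, zero at the start; "torque": the same for the moment, N m; "opening": finger opening in m; "gripper_force": force on a finger pad.
Only numpy, scipy, OpenCV 4.12 (cv2) and the standard library are available. Lean on these libraries where they do the work, as an engineer would, in place of code of your own. Each camera call takes 0.05 s, during which the arm holds its last target. There are 200 camera calls.

## Working session

There is one attempt and no reset: what is moved stays moved. The work goes in short steps, Python scripts to look and compute and a tool call to move; the robot and the scene stay as the last step left them, time stands still between calls to the robot, and variables do not carry over. Pictures are saved under pics/ and viewed, at most 10 in all, crops included, and the job is handed in when it is done.

Besides the shell and the picture viewer there is one more tool, called after "Request:" as name(argument=value, ...) on one line, values as JSON. move_arm: Moves the arm, as the interface text tells. Shifts and turns lie within -1 to 1; 1 stands for 0.025 m of shift or 0.12 rad of turn. Its arguments: {"type":"object","properties":{"increments":{"type":"array","items":{"type":"array","items":{"type":"number","minimum":-1,"maximum":1}}},"hand":{"type":"number"},"force":{"type":"number"}},"required":["increments"]}

```bash
mkdir -p pics
cat > h.py <<'E'
import numpy as np, cv2
from workcell import readout, read_camera, job
def cloud(c):
    h,w=c["depth"].shape; K=c["mtx"]
    u,v=np.meshgrid(np.arange(w),np.arange(h))
    p=np.stack([u,v],-1).reshape(-1,1,2).astype(float)
    r=cv2.undistortPoints(p,K,np.array([c["k1"],0,0,0,0.])).reshape(h,w,2)
    d=c["depth"]; P=np.dstack([r[...,0]*d,r[...,1]*d,d])
    E=c["extrinsics"]; W=P@E[:3,:3].T+E[:3,3]; W[d==0]=np.nan
    return W
E
python3 - <<'E'
from h import *
for n in ["top","scene"]:
    c=read_camera(n); cv2.imwrite(f"pics/{n}0.png",c["img"][...,::-1]); np.save(n+"0.npy",cloud(c)); np.save(n+"0i.npy",c["img"])
o=readout.get_obs(); print(o)
E
```

```text
{'time_s': 0.1, 'q': array([ 1.18360267e+00,  2.77106330e-01, -2.77543782e-02,  1.26799867e+00,
        3.35924137e-05,  1.46737848e+00]), 'joint_vel': array([ 0.00051538,  0.00103224,  0.00341711,  0.00025219, -0.00037437,
        0.00200209]), 'tau': array([-7.91323419e-04, -4.46707249e+01,  2.96128553e+01,  8.47407180e-03,
       -1.54326717e-04, -1.12123026e-06]), 'eef_pos': array([0.17478958, 0.59947793, 0.30283568]), 'tool_rot': array([ 1.41412243e-01,  9.89950258e-01, -9.96565970e-04, -2.66802402e-04]), 'force': array([-0.09020777, -0.12398069, -0.33828507]), 'torque': array([-0.04743689, -0.01105234, -0.03667119]), 'gripper_force': 0.0, 'opening': 0.08544844768375223}
```

View pics/top0.png

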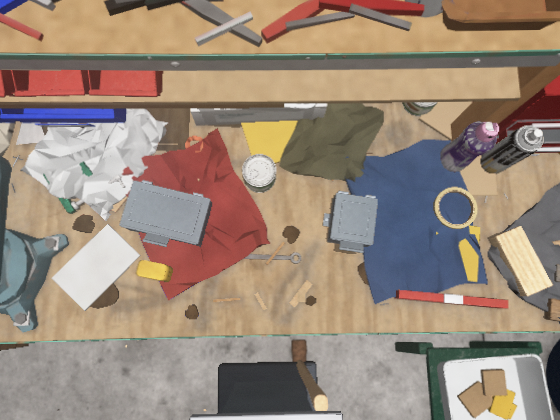

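View pics/scene0.png

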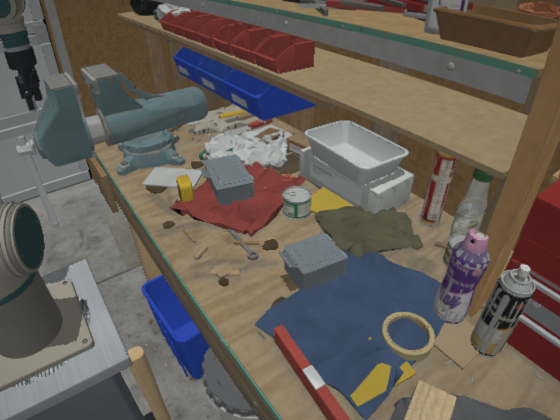

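The top view shows the wide case at about (165,213), its tab at (157,240) and the tape measure at (155,271). The narrow case is at (355,220), the tin at (259,172) and the spanner at (275,258). The scene view matches this.

Run:
```python
from h import *
W=np.load("top0.npy"); I=np.load("top0i.npy").astype(int)
for u,v in [(165,213),(157,240),(155,271),(355,220),(259,172),(275,258),(20,280),(95,265),(115,300)]: print((u,v),W[v,u].round(3))
z=W[...,2]; R,G,B=I[...,0],I[...,1],I[...,2]
uu,vv=np.meshgrid(np.arange(560),np.arange(420))
win=(uu>100)&(uu<225)&(vv>165)&(vv<295)
grey=(abs(R-B)<40)&(abs(R-G)<30)
m=win&(z>.055)&(z<.072)&grey&(vv<262)
p=W[m][:,:2].astype(np.float32); print("lid",m.sum(),cv2.minAreaRect(p),np.median(W[m][:,2]))
m=win&(z>.06)&(z<.08)&(R>150)&(B<120)
p=W[m][:,:2].astype(np.float32); print("tape",m.sum(),cv2.minAreaRect(p),np.median(W[m][:,2]))
m=win&(z>.068)&(z<.09)&grey&(vv<262); p=W[m]; print("tab",len(p),p.min(0),p.max(0),np.median(p,0))
im=cv2.resize(I[150:310,60:230].astype(np.uint8),None,fx=4,fy=3.7,interpolation=2)
cv2.imwrite("pics/crop.png",im[...,::-1])
```

```text
(165, 213) [0.567 0.21  0.064]
(157, 240) [0.508 0.223 0.074]
(155, 271) [0.444 0.227 0.065]
(355, 220) [ 0.545 -0.196  0.068]
(259, 172) [0.657 0.009 0.055]
(275, 258) [ 0.472 -0.024  0.008]
(20, 280) [0.431 0.493 0.073]
(95, 265) [0.464 0.369 0.009]
(115, 300) [0.388 0.323 0.005]
lid 4006 ((0.5652559995651245, 0.2118309885263443), (0.17355972528457642, 0.12265048176050186), 75.40211486816406) 0.06641499335564449
tape 486 ((0.4469608962535858, 0.233179971575737), (0.06376655399799347, 0.03330788016319275), 77.55308532714844) 0.06755275471680544
tab 1042 [0.49439242 0.12034312 0.06800329] [0.63436347 0.3015519  0.08067639] [0.55715625 0.21355505 0.06912333]
```

View pics/crop.png

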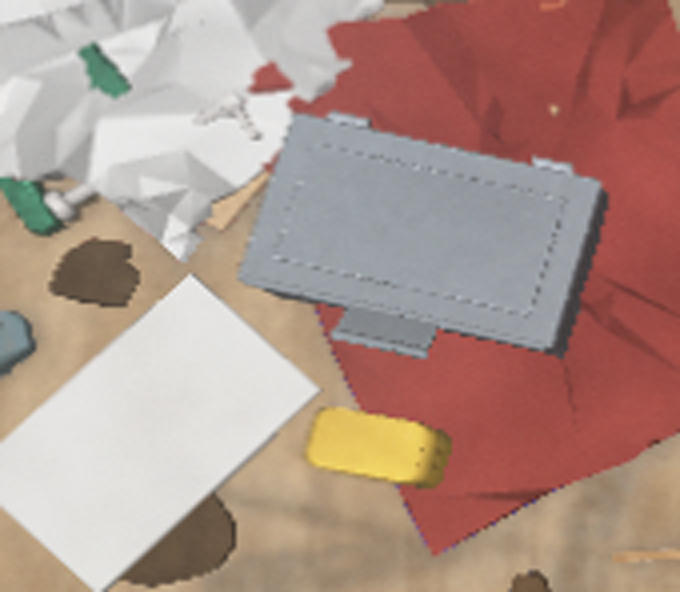

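The crop shows the tab front at about (380,350), the tape at (375,447) and clear cloth to its right. From the measurements:
- **Case:** about (0.575, 0.2095), yaw about -0.255.
- **Tape:** (-0.130, -0.010) in the case frame.

I'll push the tape to the right (-y). Before that I'll check the obstacle heights (vise) along the approach.

```bash
cat >> h.py <<'E'
from scipy.spatial.transform import Rotation as R
cx=np.array([.968,-.252]);cy=np.array([.252,.968]);c0=np.array([.575,.2095])
def w2c(p): d=np.asarray(p)[...,:2]-c0; return np.stack([d@cx,d@cy],-1)
def st():
    o=readout.get_obs(); r=R.from_quat(o["tool_rot"]); p=o["eef_pos"]; t=p+r.apply([0,0,.073])
    print("t",round(o["time_s"],2),"tcp",p.round(4),"tip",t.round(4),"tip case",w2c(t).round(4),"F",o["force"].round(1)); print(r.as_matrix().round(3)); return o,r,t
E
python3 - <<'E'
from h import *
W=np.concatenate([np.load("top0.npy").reshape(-1,3),np.load("scene0.npy").reshape(-1,3)])
for x0 in np.arange(.1,.7,.1):
  print(round(x0,1),[ (round(y0,2),round(float(np.nanmax(np.r_[-1,W[(W[:,0]>x0)&(W[:,0]<x0+.1)&(W[:,1]>y0)&(W[:,1]<y0+.1)][:,2]])),2)) for y0 in np.arange(.0,.8,.1)])
# lid top face fit
z=np.load("top0.npy"); m=(z[...,2]>.058); p=z[m]; c=w2c(p); s=(abs(c[:,0])<.09)&(abs(c[:,1])<.1)&(p[:,2]<.09)
c=c[s]; a=c[abs(c[:,1])<.06]; print("x rng",np.percentile(a[:,0],[1,99])); b=c[abs(c[:,0])<.03]; print("y rng",np.percentile(b[:,1],[1,99]))
for lo,hi in((-.07,-.04),(.04,.07)):
  b=c[(c[:,1]>lo)&(c[:,1]<hi)]; print("front x at y",lo,np.percentile(b[:,0],[1,99]))
E
```

```text
0.1 [(np.float64(0.0), 0.25), (np.float64(0.1), 0.0), (np.float64(0.2), -0.86), (np.float64(0.3), -0.86), (np.float64(0.4), 0.24), (np.float64(0.5), 0.53), (np.float64(0.6), 0.49), (np.float64(0.7), -0.86)]
0.2 [(np.float64(0.0), -0.87), (np.float64(0.1), -0.86), (np.float64(0.2), -0.86), (np.float64(0.3), -0.87), (np.float64(0.4), 0.31), (np.float64(0.5), 0.53), (np.float64(0.6), 0.52), (np.float64(0.7), -0.04)]
0.3 [(np.float64(0.0), 0.01), (np.float64(0.1), 0.02), (np.float64(0.2), 0.02), (np.float64(0.3), 0.01), (np.float64(0.4), 0.31), (np.float64(0.5), 0.31), (np.float64(0.6), 0.31), (np.float64(0.7), 0.01)]
0.4 [(np.float64(0.0), 0.03), (np.float64(0.1), 0.08), (np.float64(0.2), 0.08), (np.float64(0.3), 0.02), (np.float64(0.4), 0.28), (np.float64(0.5), 0.29), (np.float64(0.6), -0.57), (np.float64(0.7), -1.0)]
0.5 [(np.float64(0.0), 0.03), (np.float64(0.1), 0.07), (np.float64(0.2), 0.08), (np.float64(0.3), 0.07), (np.float64(0.4), 0.16), (np.float64(0.5), 0.21), (np.float64(0.6), 0.03), (np.float64(0.7), 0.0)]
0.6 [(np.float64(0.0), 0.06), (np.float64(0.1), 0.07), (np.float64(0.2), 0.07), (np.float64(0.3), 0.04), (np.float64(0.4), 0.36), (np.float64(0.5), 0.36), (np.float64(0.6), 0.02), (np.float64(0.7), 0.02)]
x rng [-0.07536593  0.04640116]
y rng [-0.08541975  0.08263882]
front x at y -0.07 [-0.05742815  0.04922304]
front x at y 0.04 [-0.05686434  0.0500172 ]
```

The case fit is good. The vise rises to about 0.31 m, so I'll raise the tool first and then cross over at height with the gripper shut.

Request:
move_arm(increments=[[0,0,-1,0,0,0],[0,0,-1,0,0,0],[0,0,-1,0,0,0],[0,0,-1,0,0,0],[0,0,-1,0,0,0],[0,0,-1,0,0,0],[0,0,0,0,0,0]], hand=1, force=40)

```text
time_s: 0.68
eef_pos: [0.1755, 0.6012, 0.4598]
tool_rot: [0.141, 0.99, 0.004, 0.001]
force: [0.2, 0.3, 1.6]
opening: 0.0005
gripper_force: 0.0
```

Request:
move_arm(increments=[[-1,-0.57,0,0,0,0],[-1,-0.57,0,0,0,0],[-1,-0.57,0,0,0,0],[-1,-0.57,0,0,0,0],[-1,-0.57,0,0,0,0],[-1,-0.57,0,0,0,0],[-1,-0.57,0,0,0,0],[-1,-0.57,0,0,0,0],[-1,-0.57,0,0,0,0],[-1,-0.57,0,0,0,0],[-1,-0.57,0,0,0,0],[-1,-0.57,0,0,0,0]])

```text
time_s: 1.68
eef_pos: [0.4157, 0.3505, 0.4528]
tool_rot: [0.141, 0.99, -0.001, -0.001]
force: [0.3, 0.3, 1.0]
opening: -0.0001
gripper_force: 0.0
```

Request:
move_arm(increments=[[-1,-0.5,0,0,0,0],[-1,-0.5,0,0,0,0],[-0.5,-0.3,0,0,0,0],[0,0,1,0,0,0],[0,0,1,0,0,0],[0,0,1,0,0,0],[0,0,1,0,0,0],[0,0,1,0,0,0],[0,0,1,0,0,0],[0,0,1,0,0,0],[0,0,0,0,0,0],[0,0,0,0,0,0]])

```text
time_s: 2.68
eef_pos: [0.4646, 0.3024, 0.2769]
tool_rot: [0.141, 0.99, -0.001, -0.002]
force: [0.8, 0.6, 0.5]
opening: -0.0002
gripper_force: 0.0
```

Run:
```python
from h import *
st(); c=read_camera("top"); cv2.imwrite("pics/top1.png",cv2.resize(c["img"][140:320,40:270,::-1],None,fx=3,fy=3))
```

```text
t 2.68 tcp [0.4646 0.3024 0.2769] tip [0.4642 0.3023 0.2039] tip case [-0.1306  0.0619] F [0.8 0.6 0.5]
[[-0.96   0.28  -0.005]
 [ 0.28   0.96  -0.002]
 [ 0.004 -0.003 -1.   ]]
```

View pics/top1.png

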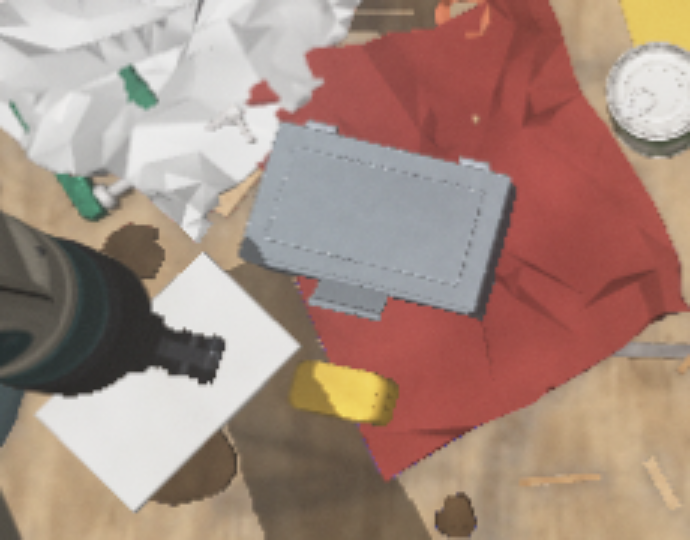

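The fingertip is left of the tape, at about (215,360) in the crop, against the tape's left end at (292,385). The tape hasn't been disturbed. I'll lower now and push.

Request:
move_arm(increments=[[0,0,1,0,0,0],[0,0,1,0,0,0],[0,0,1,0,0,0],[0,0,1,0,0,0],[0,0,1,0,0,0],[0,0,1,0,0,0],[0,0,0.6,0,0,0],[0,0,0.4,0,0,0],[0,0,0,0,0,0]])

```text
time_s: 3.48
eef_pos: [0.4661, 0.3032, 0.1034]
tool_rot: [0.141, 0.99, -0.0, -0.0]
force: [-0.2, 0.3, -0.3]
opening: 0.0001
gripper_force: 0.0
```

Request:
move_arm(increments=[[0,-0.2,0,0,0,0],[0,-0.2,0,0,0,0],[0,-0.2,0,0,0,0],[0,-0.2,0,0,0,0],[0,-0.2,0,0,0,0],[0,-0.2,0,0,0,0],[0,-0.2,0,0,0,0],[0,-0.2,0,0,0,0],[0,-0.2,0,0,0,0],[0,-0.2,0,0,0,0],[0,0,0,0,0,0]])

```text
time_s: 4.4
eef_pos: [0.4523, 0.2546, 0.1044]
tool_rot: [0.142, 0.99, 0.0, 0.001]
force: [2.3, 2.2, 2.4]
opening: 0.0
gripper_force: 1.5
```

Run:
```python
from h import *
st(); c=read_camera("scene"); cv2.imwrite("pics/sc2.png",cv2.resize(c["img"][120:270,120:320,::-1],None,fx=4,fy=4))
```

```text
t 4.4 tcp [0.4523 0.2546 0.1044] tip [0.4524 0.2547 0.0314] tip case [-0.1301  0.0128] F [2.3 2.2 2.4]
[[-0.96   0.28   0.001]
 [ 0.28   0.96   0.   ]
 [-0.001  0.    -1.   ]]
```

View pics/sc2.png

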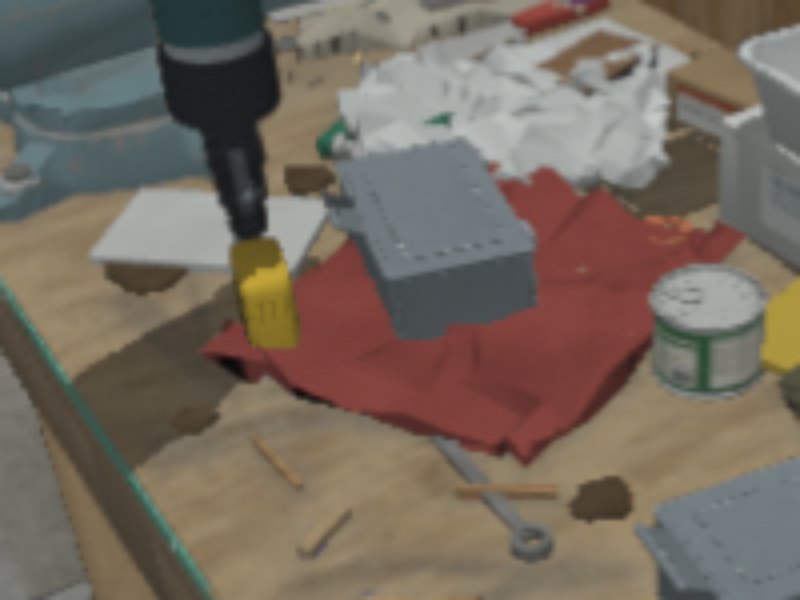

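The tape is upright and sliding, held against the fingertip at about (262,240) in the crop. The force is low, so I'll keep pushing, then back off and rise.

Request:
move_arm(increments=[[0,-0.2,0,0,0,0],[0,-0.2,0,0,0,0],[0,-0.2,0,0,0,0],[0,-0.2,0,0,0,0],[0,-0.2,0,0,0,0],[0,-0.2,0,0,0,0],[0,-0.2,0,0,0,0],[0,-0.2,0,0,0,0],[0,-0.2,0,0,0,0],[0,-0.2,0,0,0,0],[0,-0.2,0,0,0,0],[0,0,0,0,0,0]])

```text
time_s: 5.45
eef_pos: [0.4359, 0.2014, 0.1038]
tool_rot: [0.142, 0.99, -0.001, -0.0]
force: [1.8, 2.8, 2.4]
opening: 0.0002
gripper_force: 1.3
```

Request:
move_arm(increments=[[0,0.3,0,0,0,0],[0,0.7,0,0,0,0],[0,0.7,-0.5,0,0,0],[0,0.5,-1,0,0,0],[0,0,-1,0,0,0],[0,0,-1,0,0,0],[0,0,-1,0,0,0],[0,0,0,0,0,0]])

```text
time_s: 6.12
eef_pos: [0.4536, 0.2559, 0.2202]
tool_rot: [0.141, 0.99, 0.0, 0.002]
force: [0.8, 0.4, 0.8]
opening: 0.0001
gripper_force: 0.0
```

Run:
```python
from h import *
o,r,t=st(); c=read_camera("top"); W=cloud(c); I=c["img"].astype(int)
cc=w2c(W); m=(W[...,2]>.055)&(W[...,2]<.08)&(I[...,0]>150)&(I[...,2]<120)&(cc[...,0]<-.09)&(cc[...,0]>-.18)&(abs(cc[...,1])<.2)
p=cc[m].astype(np.float32); print("tape",m.sum(),cv2.minAreaRect(p),p.min(0),p.max(0))
```

```text
t 6.12 tcp [0.4536 0.2559 0.2202] tip [0.454  0.2559 0.1472] tip case [-0.1289  0.0144] F [0.8 0.4 0.8]
[[-0.96   0.28   0.005]
 [ 0.28   0.96   0.   ]
 [-0.005  0.002 -1.   ]]
tape 502 ((-0.13562728464603424, -0.0908542200922966), (0.06538960337638855, 0.03452245146036148), 89.54656982421875) [-0.15303291 -0.12347014] [-0.11823389 -0.05820739]
```

The tape now sits at y≈-0.091 in the case frame, upright and square. Next I back off and tilt the fingers forward to about 48° so they can go under the tab.

Request:
move_arm(increments=[[0.8,0,0,0,0,-0.24],[0.8,0,0,0,0,0],[0.8,0,0,0,0,0],[0,0,0,0,-1,0],[0,0,0,0,-1,0],[0,0,0,0,-1,0],[0,0,0,0,-1,0],[0,0,0,0,-1,0],[0,0,0,0,-1,0],[0,0,0,0,-1,0],[0,0,0,0,0,0],[0,0,0,0,0,0]])

```text
time_s: 7.17
eef_pos: [0.3914, 0.2693, 0.2128]
tool_rot: [0.114, 0.907, -0.054, 0.401]
force: [0.2, 0.8, 0.6]
opening: 0.0001
gripper_force: 0.0
```

Run:
```python
from h import *
o,r,t=st(); print(o["q"].round(2))
for nm,T in (("pre",(-.115,.010,.040)),("under",(-.0655,.010,.040))):
    w=np.r_[c0+T[0]*cx+T[1]*cy,T[2]]; print(nm,(r.inv().apply(w-t)/.025).round(2))
```

```text
t 7.17 tcp [0.3914 0.2693 0.2128] tip [0.4436 0.2555 0.1637] tip case [-0.1388  0.0114] F [0.2 0.8 0.6]
[[-0.652  0.251  0.716]
 [ 0.164  0.968 -0.19 ]
 [-0.74  -0.007 -0.672]]
[ 0.76 -0.06 -0.82  0.28 -0.68  0.82]
pre [ 3.03 -0.02  4.03]
under [ 1.7  -0.03  5.49]
```

Request:
move_arm(increments=[[0.5,0,0.67,0,0,0],[0.5,0,0.67,0,0,0],[0.5,0,0.67,0,0,0],[0.5,0,0.67,0,0,0],[0.5,0,0.67,0,0,0],[0.5,0,0.67,0,0,0],[0,0,0,0,0,0],[-0.3,0,0.33,0,0,0],[-0.3,0,0.33,0,0,0],[-0.3,0,0.33,0,0,0],[0,0,0,0,0,0],[0,0,0,0,0,0]])

```text
time_s: 8.17
eef_pos: [0.4523, 0.2564, 0.0954]
tool_rot: [0.117, 0.905, -0.051, 0.405]
force: [0.4, -0.0, 0.2]
opening: 0.0004
gripper_force: 0.0
```

Run:
```python
from h import *
o,r,t=st(); c=read_camera("wrist"); s=read_camera("scene")
cv2.imwrite("pics/w3.png",np.hstack([cv2.resize(c["img"],(400,300)),cv2.resize(s["img"][130:220,150:270],(400,300))])[...,::-1])
```

```text
t 8.17 tcp [0.4523 0.2564 0.0954] tip [0.505  0.2427 0.0467] tip case [-0.0761  0.0145] F [ 0.4 -0.   0.2]
[[-0.644  0.254  0.722]
 [ 0.171  0.967 -0.188]
 [-0.746  0.003 -0.666]]
```

View pics/w3.png

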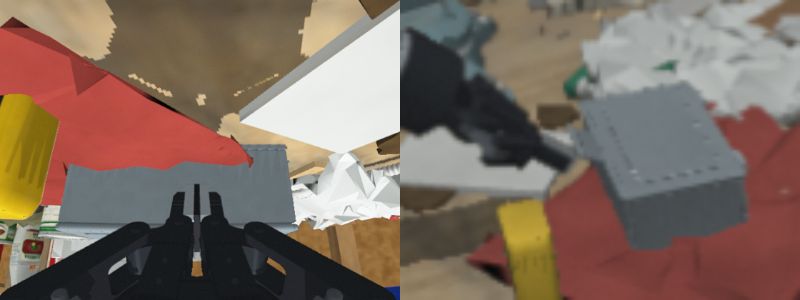

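The fingertip is just under and in front of the tab with no contact. The scene half shows the tip at about (570,160), at the tab. I'll work out the lifting arc in tool units.

```bash
cat >> h.py <<'E'
def arc(a1,n,a0=None,rad=.110,h=(.05,.06)):
    """rows taking the upper tip corner round the hinge up to lid angle a1"""
    o,r,t=st(); M=r.as_matrix(); C=t-M[:,0]*.011
    q=np.array([*w2c(C),C[2]]); rel=np.array([q[0]-h[0],q[2]-h[1]])
    a=np.arctan2(rel[1],-rel[0]); print("corner case",q.round(4),"ang",a.round(3),"rad",np.hypot(*rel).round(4))
    prev=C
    for k in range(1,n+1):
        b=a+(a1-a)*k/n; rr=np.hypot(*rel)+(rad-np.hypot(*rel))*min(1,k/3)
        x=h[0]-rr*np.cos(b); z=h[1]+rr*np.sin(b); w=np.r_[c0+x*cx+q[1]*cy,z]
        print(round(b,2),(r.inv().apply(w-prev)/.025).round(2)); prev=w
E
python3 -c "
from h import *
arc(.9,12)"
```

```text
t 8.27 tcp [0.4507 0.2561 0.0944] tip [0.5034 0.2424 0.0457] tip case [-0.0776  0.0138] F [-1.  -0.4  0.1]
[[-0.645  0.253  0.721]
 [ 0.169  0.968 -0.188]
 [-0.745  0.001 -0.667]]
corner case [-0.0703  0.0138  0.0539] ang -0.05 rad 0.1205
0.03 [-0.37  0.   -0.15]
0.11 [-0.37  0.   -0.11]
0.19 [-0.37  0.   -0.08]
0.27 [-0.31  0.   -0.17]
0.35 [-0.32  0.   -0.14]
0.42 [-0.33  0.   -0.12]
0.5 [-0.34  0.   -0.09]
0.58 [-0.34  0.   -0.06]
0.66 [-0.35  0.   -0.04]
0.74 [-0.35  0.   -0.01]
0.82 [-0.35  0.    0.02]
0.9 [-0.35  0.    0.05]
```

Request:
move_arm(increments=[[-0.06,0,0.19,0,0,0],[-0.06,0,0.19,0,0,0],[0,0,0,0,0,0]])

```text
time_s: 8.52
eef_pos: [0.4596, 0.2538, 0.0895]
tool_rot: [0.116, 0.906, -0.052, 0.405]
force: [0.4, 0.4, 0.1]
opening: -0.0001
gripper_force: 0.0
```

```bash
python3 -c "
from h import *
arc(.9,14)"
```

```text
t 8.52 tcp [0.4596 0.2538 0.0895] tip [0.5123 0.2401 0.0407] tip case [-0.0685  0.0138] F [0.4 0.4 0.1]
[[-0.646  0.252  0.721]
 [ 0.169  0.968 -0.188]
 [-0.745  0.    -0.667]]
corner case [-0.0611  0.0138  0.0489] ang -0.099 rad 0.1117
-0.03 [-0.24  0.   -0.21]
0.04 [-0.25  0.   -0.19]
0.11 [-0.26  0.   -0.17]
0.19 [-0.26  0.   -0.17]
0.26 [-0.27  0.   -0.15]
0.33 [-0.28  0.   -0.13]
0.4 [-0.29  0.   -0.11]
0.47 [-0.3   0.   -0.09]
0.54 [-0.31  0.   -0.07]
0.61 [-0.31  0.   -0.05]
0.69 [-0.31  0.   -0.03]
0.76 [-0.31  0.   -0.  ]
0.83 [-0.31  0.    0.02]
0.9 [-0.31  0.    0.04]
```

The tip is under the tab with no contact. I'll lift along the arc to a lid angle of about 0.55 and check.

Request:
move_arm(increments=[[-0.24,0,-0.21,0,0,0],[-0.25,0,-0.19,0,0,0],[-0.26,0,-0.17,0,0,0],[-0.26,0,-0.17,0,0,0],[-0.27,0,-0.15,0,0,0],[-0.28,0,-0.13,0,0,0],[-0.29,0,-0.11,0,0,0],[-0.3,0,-0.09,0,0,0],[-0.31,0,-0.07,0,0,0],[0,0,0,0,0,0]])

```text
time_s: 9.35
eef_pos: [0.4775, 0.25, 0.1593]
tool_rot: [0.117, 0.905, -0.051, 0.406]
force: [-0.4, 0.5, 0.3]
opening: 0.0003
gripper_force: 0.5
```

Run:
```python
from h import *
arc(1.15,8)
s=read_camera("scene"); W=cloud(s); cc=w2c(W)
m=(abs(cc[...,1])<.08)&(cc[...,0]>-.09)&(cc[...,0]<.1)&(W[...,2]>.05)
g=(np.ptp(s["img"].astype(int),axis=2)<45); m&=g
print("lid prof",[(x,np.median(W[m&(abs(cc[...,0]-x)<.005)][:,2]).round(3)) for x in (-.06,-.04,-.02,0,.02,.04)])
cv2.imwrite("pics/s4.png",cv2.resize(s["img"][100:240,120:300,::-1],None,fx=4,fy=4))
```

```text
t 9.35 tcp [0.4775 0.25   0.1593] tip [0.5303 0.2364 0.1108] tip case [-0.0501  0.0147] F [-0.4  0.5  0.3]
[[-0.643  0.253  0.723]
 [ 0.17   0.967 -0.187]
 [-0.747  0.003 -0.665]]
corner case [-0.0428  0.0147  0.119 ] ang 0.567 rad 0.1099
0.64 [-0.32  0.   -0.04]
0.71 [-0.32  0.   -0.02]
0.79 [-0.32  0.    0.01]
0.86 [-0.32  0.    0.03]
0.93 [-0.32  0.    0.05]
1.0 [-0.31  0.    0.08]
1.08 [-0.31  0.    0.1 ]
1.15 [-0.3   0.    0.12]
lid prof [(-0.06, np.float64(0.128)), (-0.04, np.float64(0.116)), (-0.02, np.float64(0.108)), (0, np.float64(0.097)), (0.02, np.float64(0.085)), (0.04, np.float64(0.072))]
```

View pics/s4.png

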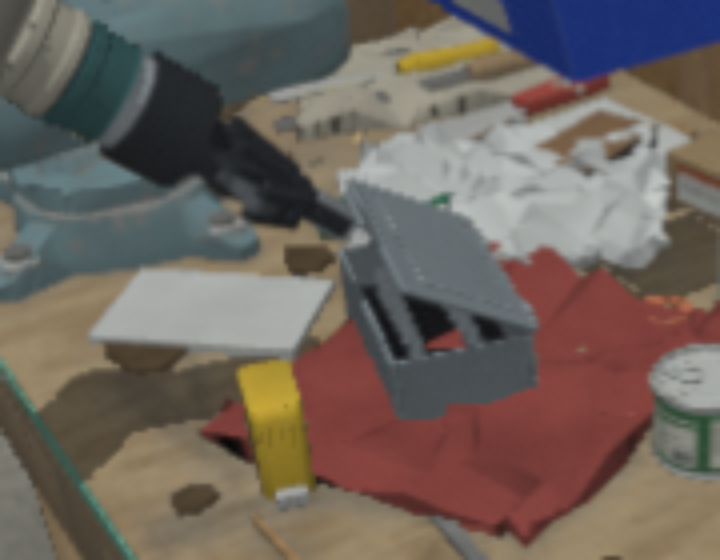

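The lid is lifting at about 0.52 rad, with the fingertip under its tab at about (350,225). The tape stands clear. I'll continue the arc.

Request:
move_arm(increments=[[-0.32,0,-0.04,0,0,0],[-0.32,0,-0.02,0,0,0],[-0.32,0,0.01,0,0,0],[-0.32,0,0.03,0,0,0],[-0.32,0,0.05,0,0,0],[-0.31,0,0.08,0,0,0],[-0.31,0,0.1,0,0,0],[-0.3,0,0.12,0,0,0],[0,0,0,0,0,0]])

```text
time_s: 10.15
eef_pos: [0.5247, 0.2375, 0.2003]
tool_rot: [0.117, 0.905, -0.051, 0.406]
force: [0.3, 0.5, 0.3]
opening: -0.0003
gripper_force: 0.2
```

```bash
cat >> h.py <<'E'
def lid():
    s=read_camera("scene"); W=cloud(s); cc=w2c(W)
    m=(abs(cc[...,1]+.045)<.03)&(cc[...,0]>-.09)&(cc[...,0]<.15)&(W[...,2]>.08)&(np.ptp(s["img"].astype(int),axis=2)<45)
    x=cc[m][:,0]-.05; z=W[m][:,2]-.06; print("lid ang",len(x),np.percentile(np.arctan2(z,-x),[10,50,90]).round(2)); return s
E
python3 -c "
from h import *
arc(1.8,10); lid()"
```

```text
t 10.15 tcp [0.5247 0.2375 0.2003] tip [0.5775 0.2239 0.1517] tip case [-0.0012  0.0145] F [0.3 0.5 0.3]
[[-0.643  0.253  0.723]
 [ 0.171  0.967 -0.188]
 [-0.747  0.003 -0.665]]
corner case [0.0061 0.0145 0.1599] ang 1.157 rad 0.1092
1.22 [-0.26  0.    0.12]
1.29 [-0.25  0.    0.13]
1.35 [-0.24  0.    0.15]
1.41 [-0.22  0.    0.17]
1.48 [-0.21  0.    0.19]
1.54 [-0.2  0.   0.2]
1.61 [-0.19  0.    0.21]
1.67 [-0.17  0.    0.22]
1.74 [-0.16  0.    0.23]
1.8 [-0.14  0.    0.24]
lid ang 532 [0.89 1.13 1.93]
```

Request:
move_arm(increments=[[-0.26,0,0.12,0,0,0],[-0.25,0,0.13,0,0,0],[-0.24,0,0.15,0,0,0],[-0.22,0,0.17,0,0,0],[-0.21,0,0.19,0,0,0],[-0.2,0,0.2,0,0,0],[-0.19,0,0.21,0,0,0],[-0.17,0,0.22,0,0,0],[-0.16,0,0.23,0,0,0],[-0.14,0,0.24,0,0,0],[0,0,0,0,0,0],[0,0,0,0,0,0]])

```text
time_s: 11.2
eef_pos: [0.589, 0.2198, 0.2048]
tool_rot: [0.116, 0.906, -0.052, 0.404]
force: [0.1, -0.3, 0.4]
opening: 0.0
gripper_force: 0.0
```

```bash
python3 -c "
from h import *
arc(1.9,2); s=lid(); cv2.imwrite('pics/s5.png',cv2.resize(s['img'][80:240,120:320,::-1],None,fx=4,fy=3.7))"
```

```text
t 11.2 tcp [0.589  0.2198 0.2048] tip [0.6416 0.206  0.1561] tip case [0.0653 0.0134] F [ 0.1 -0.3  0.4]
[[-0.646  0.253  0.72 ]
 [ 0.169  0.968 -0.188]
 [-0.744 -0.    -0.668]]
corner case [0.0726 0.0134 0.1643] ang 1.785 rad 0.1067
1.84 [-0.16  0.    0.2 ]
1.9 [-0.14  0.    0.21]
lid ang 1273 [1.05 1.24 1.93]
```

View pics/s5.png

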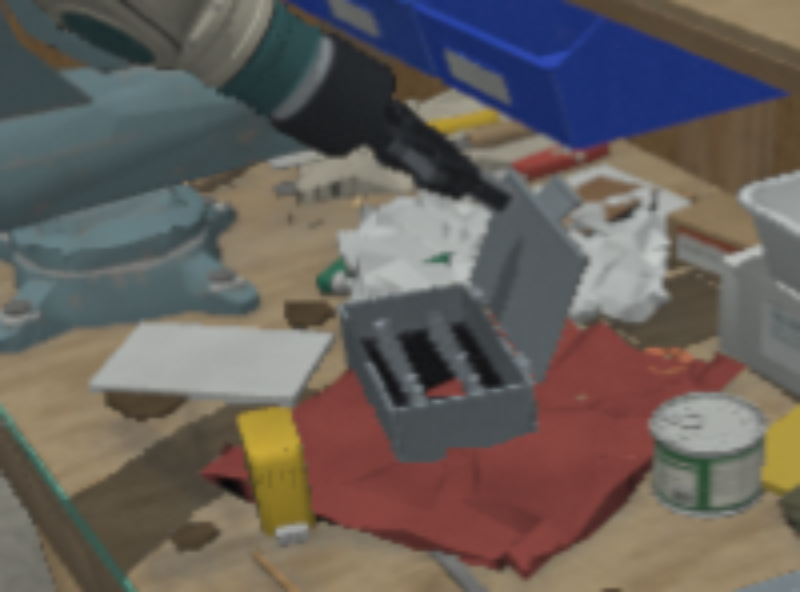

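The lid leans back past upright, with its top edge at about (510,180) to (580,265), and the force on the tool is zero. I'll retract backwards and up along the finger axis.

Request:
move_arm(increments=[[0,0,-0.5,0,0,0],[0,0,-1,0,0,0],[0,0,-1,0,0,0],[0,0,-1,0,0,0],[0,0,-1,0,0,0],[0,0,-0.5,0,0,0],[0,0,0,0,0,0],[0,0,0,0,0,0],[0,0,0,0,0,0],[0,0,0,0,0,0],[0,0,0,0,0,0],[0,0,0,0,0,0]])

```text
time_s: 12.25
eef_pos: [0.4988, 0.2431, 0.2876]
tool_rot: [0.116, 0.906, -0.053, 0.404]
force: [-0.3, -0.0, -0.5]
opening: -0.0002
gripper_force: 0.0
```

Run:
```python
from h import *
st(); s=read_camera("scene"); W=cloud(s); cc=w2c(W)
m=(abs(cc[...,1])<.07)&(cc[...,0]>.04)&(cc[...,0]<.13)&(W[...,2]>.08)&(W[...,2]<.15)
p=np.polyfit(W[m][:,2],cc[m][:,0],1); print("lid lean: angle",1.571+np.arctan(p[0]),m.sum())
c=read_camera("top"); V=np.dstack([s["img"],c["img"]])
cv2.imwrite("pics/s6.png",np.hstack([cv2.resize(s["img"][80:240,120:320],(400,320)),cv2.resize(c["img"][140:320,40:270],(400,320))])[...,::-1])
```

```text
t 12.25 tcp [0.4988 0.2431 0.2876] tip [0.5514 0.2293 0.2389] tip case [-0.0279  0.0132] F [-0.3 -0.  -0.5]
[[-0.647  0.253  0.719]
 [ 0.168  0.967 -0.189]
 [-0.744 -0.001 -0.668]]
lid lean: angle 1.9533588225182377 522
```

View pics/s6.png

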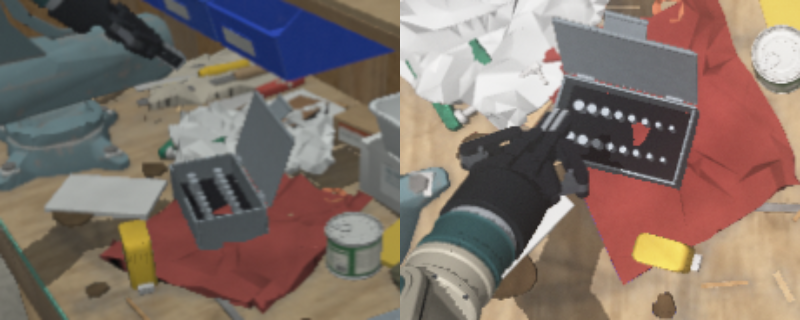

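The lid rests at its stop (about 1.95 rad), the tape is upright and off to the side at (665,252) in the right half, and the arm is clear. I'm handing in.

```bash
python3 -c "
from workcell import job; print(job.close_job())"
```

```text
the job is handed in; nothing more can be done
None
```

The job is handed in: the tape measure stands upright about 91 mm to the side of the tab, the wide lid rests fully open at about 1.95 rad, the arm never went near the narrow case, tin or spanner, and it ended clear of everything at about 12 s; no verdict was returned.

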